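Feel the cytocentrifuge rotor down onto its drive dogs and close the lid

TASK

The cytocentrifuge rotor was put back after cleaning, but it is riding high: the slots under its hub are not over the drive dogs of the braked spindle. Turn the rotor on its spindle until you feel it drop over the dogs and meet resistance, stop there without dragging the braked spindle round, then swing the lid over and close it fully. Leave the bottles and the foam tray beside the machine where they stand.

Things in the scene. Friction and masses are not known exactly. Their poses are not given: they have to be found in the camera images.
- centrifuge: Bench cytocentrifuge, fixed: white housing 220 x 220 mm, its deck (rim of the bowl) 105 mm high; grey control console reaching 30 mm further at the front. Origin: centre of the underside, on the spindle axis; x points to its back (hinge side), z up. Round bowl 180 mm across, steel floor 30 mm above the bench.
- rotor: Loose four-place rotor, about 0.36 kg, on the upright spindle, which reaches into a blind bore under its hub (1.5 mm play). Origin: underside of the hub on the axis, z up. Plate 156 mm across, top at 16 mm; hub 52 mm across up to 42 mm. Three radial slots under the hub, 120 degrees apart. Origin above the machine's underside: 48 mm riding high, 40 mm home (8 mm drop).
- station (a point): One of the rotor's four upright steel clip stations, on its +x axis 55 mm from the rotor's axis, halfway up (33 mm above its origin); the others at 90, 180, 270 degrees. Each is a radial pair of vanes 34 to 74 mm from the axis, 16 mm across, tops 51 mm above the origin. A fingertip can push it sideways to turn the rotor; sliding round takes under 1.5 N there.
- rotor_knob (a point): Top centre of the black knurled knob on the hub, 27 mm across and 15 mm tall, 63 mm above the rotor's origin. Riding high it stands 6 mm above the deck and keeps the lid from closing.
- spindle (a joint): How far the braked spindle was dragged from its rest (rad, + counter-clockwise from above); 0 at the start. Its three upright dogs (8 mm tall, 6 mm thick, 120 degrees apart, 17 mm from the axis) point in an unknown direction, hidden by the rotor. Once engaged, the brake holds it like a stiff spring, 3 N m per rad: 5 N at a station for each 0.1 rad.
- lid (a joint): Lid angle (rad): 0 fully closed, about 1.65 leaning open just behind vertical against its stop. A damper slows it; past vertical it sinks shut by its own weight.
- lid_hinge (a point): Middle of the lid's hinge line, fixed on the centrifuge 106 mm behind the spindle axis and 112 mm above the bench; the line runs along the centrifuge's y axis. x, z as the centrifuge.
- lid_edge (a point): On the lid: middle of its outer (upper when closed) face, 205 mm from the hinge line and 6 mm outside it; moves with the lid; z is the face's outward normal, x points to the hinge. Lid 216 mm wide, 12 mm thick, with a round clear window and a grey front lip 80 mm wide that reaches 15 mm past this point.
- reagent_bottle: Amber reagent bottle with a blue cap, 42 mm across, 92 mm tall, bystander. Origin: centre of its foot.
- foam_tray: White foam tray of slides, 80 x 113 x 72 mm, bystander. Origin: centre of its underside.
- small_bottle: White reagent bottle with a red cap, 34 mm across, 78 mm tall, bystander. Origin: centre of its foot.

How it is judged:
On the way:
1. the rotor has dropped over the drive dogs and sits level (z of rotor in the frame of centrifuge below 0.0425 m and angle between rotor's own z axis and vertical below 0.05 rad and value of joint lid above 0.2 rad), for 0.2 s.
At the end, for the whole second after the job is handed in: The rotor sits level (within 0.05 rad) and still on its spindle, dropped over the dogs to within 2.5 mm of home (origin less than 42.5 mm above the underside of the centrifuge), and the lid is shut to within 0.025 rad (z of rotor in the frame of centrifuge below 0.0425 m and angle between rotor's own z axis and vertical below 0.05 rad and horizontal distance between rotor and centrifuge below 0.006 m and angular speed of rotor below 0.1 rad/s and value of joint lid below 0.025 rad); the robot touches nothing.
It fails at once if the braked spindle is dragged round by more than 0.25 rad (value of joint spindle above 0.25 rad or value of joint spindle below -0.25 rad).
It fails at once if a bottle or the foam tray is moved by more than 30 mm (distance of any of reagent_bottle, foam_tray, small_bottle from where it was at the start of the episode above 0.03 m).
It also fails if it takes over 54 s, if anything falls off the work surface, if the arm or the gripper's body presses on something with over 40 N, if the wrist force passes 120 N, or if a joint passes its speed limit or range.

ROBOT

A 6-joint arm with a two-finger parallel gripper is mounted at the origin on a cart in front of the work surface, level with it; the furniture and walls round the work are solid. World frame = base frame: x ahead of the robot, y to its left, z up, the work surface at z = 0. Lengths are in m, angles in rad, forces in N, time in s.
With the tool pointing down it reaches from about 0.225 to 0.725 m from the base axis. Payload 3.1 kg.
Tool frame: the origin (TCP) lies at the very end of the fingers, on their centre line; the grasp point (between the pads) lies 19 mm behind it; z points along the fingers, y is the direction in which the jaws open and shut (so a half turn about z gives the same grasp; the last joint's range is limited). The gripper opens to 85 mm and grips with 20 to 120 N. Pads are 22 mm wide; open, the fingers measure 114 mm over their backs; the gripper's body (76 mm by 85 mm) begins 54 mm behind the grasp point. The pads swing forward as they close: fully open they stand 13 mm farther back than shut.
Start: joints at [1.178, 0.048, 0.099, 1.622, 0, 1.443], TCP at [0.137, 0.507, 0.231] pointing down, gripper open.
Joint ranges: [-2.91, 2.91], [-0.99, 1.94], [-1.21, 1.42], [-2.12, 2.29], [-1.49, 1.47], [-3.14, 3.14]. Speed limits (rad/s): [2.79, 2.79, 3.14, 3.14, 3.14, 3.14].

INTERFACE

Orientations are given as a rotation vector (axis times angle).
In Python, from bench import env gives the robot as it stands.
- The arm moves only by the shell command python3 -m creep 'ROWS' [OPENING]. ROWS is text: rows parted by semicolons, each of 6 numbers parted by spaces: the shift along the world's x, y, z in mm, then the turn, a rotation vector about the world's x, y, z in rad. A call has 1 to 10 rows; each row shifts and turns the commanded pose from where the row before left it; what a row does not reach is not made up. A row lasts 1/10 s, in which the tool goes at most 50 mm and 8.59 degrees, less where a joint would pass 70% of its speed; a pose out of reach is approached as far as the arm can. A call with a gripper value outside its range is refused whole. OPENING is the opening, from -1 (shut) to 1 (fully open), so that 0 is half open, set as the call begins (- or left out, the last holds). The fingers move at their own pace and stop on an object; the grip force is fixed at half the most. Time passes only in rows, so rows that do not move let the fingers close. It gives the time, the measured TCP pose, the force and the opening at its end, in the units of the state.
- env.get_state(): the state, without advancing time (a new reading comes with each control period).
- env.grab_frame(name): name is "scene" or "top" or "wrist"; returns a dict with "img" (384x512x3 uint8, red, green, blue), "z_map" (384x512 float32, m along the optical axis (not along the pixel's ray), 0 where there is no reading), "K" (3x3 intrinsics, pixels), "origin" and "orientation" of the camera in the world. Camera axes: x right, y down, z forward; pixel columns grow to the right and rows downward; lengths in m; the calibration is good to about 2 mm. A picture is of the moment at which its call begins.
- env.job_done(): hands the job in, once; it reports no verdict.
The state is a dict: "t": time; "joint_positions": joint angles; "qvel": joint speeds; "effort": joint torques, N m; "tool_pos": TCP position; "tool_rot": TCP orientation; "contact_force": force on the tool from outside, world axes, zero at the start; "ft_torque": the same for the moment, N m; "grip_width": opening from 0.0 (shut) to 1.0 (fully open).
Only numpy, scipy, OpenCV 4.12 (cv2) and the standard library are available. Lean on these libraries where they do the work, as an engineer would, in place of code of your own. Each camera call takes 0.05 s, during which the arm holds its last target.

## Working session

There is one attempt and no reset: what is moved stays moved. The work goes in short steps, Python scripts to look and compute and a shell command to move; the robot and the scene stay as the last step left them, time stands still between calls to the robot, and variables do not carry over. Pictures are saved under pics/ and viewed, and the job is handed in when it is done.

```bash
mkdir -p pics; ls; cat > h.py <<'E'
import numpy as np,cv2
from scipy.spatial.transform import Rotation as R
from bench import env
def rot(o):
    o=np.array(o,float)
    if o.shape==(3,3): return o
    return R.from_rotvec(o).as_matrix() if o.size==3 else R.from_quat(o).as_matrix()
def grab(n,f=None):
    d=env.grab_frame(n)
    if f: cv2.imwrite('pics/'+f,d['img'][:,:,::-1])
    return d
def cloud(d):
    K=np.array(d['K']);z=d['z_map'];v,u=np.mgrid[:z.shape[0],:z.shape[1]]
    p=np.stack([(u-K[0,2])/K[0,0]*z,(v-K[1,2])/K[1,1]*z,z],-1)
    w=p@rot(d['orientation']).T+np.array(d['origin']); w[z==0]=np.nan
    return w
def ray(d,u,v,zp):
    K=np.array(d['K']);r=rot(d['orientation'])@np.array([(u-K[0,2])/K[0,0],(v-K[1,2])/K[1,1],1])
    o=np.array(d['origin']); return o+r*(zp-o[2])/r[2]
E
python3 - <<'E'
from h import *
for n in("scene","top","wrist"):
    d=grab(n,n+'0.png');print(n,d['origin'],d['orientation'],np.array(d['K'])[0])
    np.savez('/tmp/'+n,**d)
print(env.get_state())
E
```

```text
pics
scene [-0.30613689 -0.96381927  0.88686911] [-2.04189764  0.71369542 -0.42297645] [486.87254961   0.         260.15420115]
top [ 0.33475506 -0.01929116  1.33006632] [-2.14527557  2.14960577 -0.10074738] [400.58814654   0.         250.61729271]
wrist [0.0706643  0.5240866  0.37317492] [2.31365694 1.76865215 0.24303371] [299.09301546   0.         254.86906945]
{'t': 0.15, 'joint_positions': array([1.17818737e+00, 4.86288198e-02, 9.79346243e-02, 1.62198087e+00,
       1.09593734e-05, 1.44298115e+00]), 'qvel': array([ 0.00012488, -0.0030193 ,  0.00358734,  0.00164184, -0.00135899,
        0.00071113]), 'effort': array([ 1.48828516e-03, -3.39259672e+01,  3.20423841e+01,  1.53965922e-02,
       -1.93779465e-04, -1.04089430e-06]), 'tool_pos': array([0.13723155, 0.50625595, 0.23034939]), 'tool_rot': array([-4.14657642e-01, -3.11360754e+00,  2.84688391e-03]), 'contact_force': array([ 0.46094597,  0.70369983, -0.45234151]), 'ft_torque': array([ 0.01887679, -0.02715124,  0.0371568 ]), 'grip_width': 1.000223473790132}
```

View pics/scene0.png

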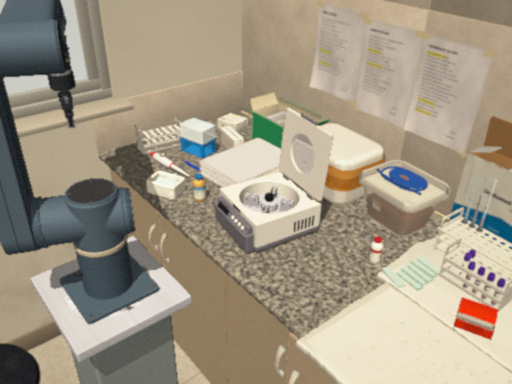

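View pics/top0.png

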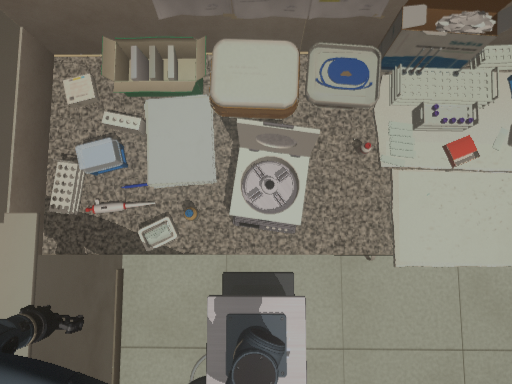

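View pics/wrist0.png

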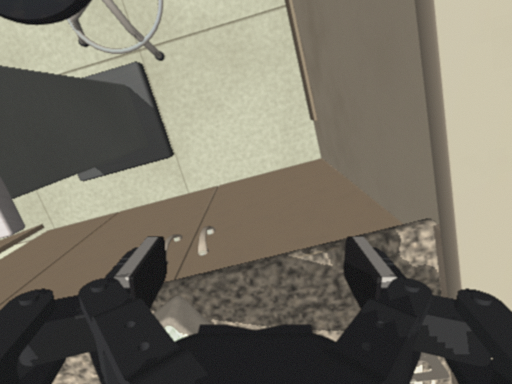

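The scene view shows the machine at about (270,200) px with the lid open behind it. The top view shows the bowl centred near (269,184) px, the lid near (277,140), the reagent bottle at (190,213), the tray at (158,233) and the small bottle at (367,146). The wrist camera sees only the bench edge.

```bash
python3 - <<'E'
from h import *
t=dict(np.load('/tmp/top.npz'));s=dict(np.load('/tmp/scene.npz'))
c=cloud(t)
cv2.imwrite('pics/tc.png',cv2.resize(t['img'][110:240,205:335,::-1],(780,780),interpolation=cv2.INTER_CUBIC)[:600])
cv2.imwrite('pics/sc.png',cv2.resize(s['img'][100:250,210:340,::-1],(520,600),interpolation=cv2.INTER_CUBIC))
# deck points
m=(np.abs(c[...,2]-0.105)<0.006); m[:110]=0;m[240:]=0;m[:,:220]=0;m[:,320:]=0
print(m.sum(), np.median(c[m][:,2]))
cnt,_=cv2.findContours(m.astype(np.uint8),cv2.RETR_CCOMP,cv2.CHAIN_APPROX_NONE)
for k in cnt:
    if len(k)>30:
        r=cv2.minAreaRect(k);print('rect',r,[ray(t,*p,0.105).round(4)[:2] for p in cv2.boxPoints(r)]); 
        e=cv2.fitEllipse(k);print('ell',e,ray(t,*e[0],0.105).round(4))
# knob
for v in range(168,202,4): print(v,[int(1000*x) if x==x else -1 for x in c[v,236:302:4,2]])
for y,x in((213,190),(146,367)): print(c[y,x])
E
```

```text
2415 0.10470623981099303
rect ((269.5, 184.5), (8.485280990600586, 8.485280990600586), 45.0) [array([ 0.5   , -0.0272]), array([ 0.5186, -0.0458]), array([ 0.4999, -0.0642]), array([ 0.4813, -0.0456])]
ell ((269.14105224609375, 184.20571899414062), (8.021281242370605, 8.422357559204102), 70.2598876953125) [ 0.5008 -0.0446  0.105 ]
rect ((269.02508544921875, 186.19313049316406), (71.97376251220703, 69.24100494384766), 7.853313446044922) [array([0.4044, 0.0799]), array([0.6186, 0.0516]), array([ 0.586 , -0.1698]), array([ 0.3741, -0.1374])]
ell ((269.3194580078125, 186.301513671875), (79.68589782714844, 83.76152801513672), 97.85742950439453) [ 0.4943 -0.0451  0.105 ]
rect ((269.5, 185.0), (59.0, 58.0), 0.0) [array([0.4092, 0.0451]), array([0.5899, 0.0456]), array([ 0.5888, -0.1377]), array([ 0.4088, -0.135 ])]
ell ((269.21514892578125, 184.85914611816406), (58.22276306152344, 59.02171325683594), 100.05420684814453) [ 0.4988 -0.0448  0.105 ]
rect ((258.5329895019531, 114.53807067871094), (41.038299560546875, 1.994917392730713), 4.085616588592529) [array([0.7246, 0.0523]), array([0.7311,
[... 265 characters left out ...]
 107, 102]
172 [102, 106, 89, 26, 62, 80, 64, 63, 67, 64, 63, 62, 92, 96, 43, 102, 102]
176 [104, 105, 33, 63, 65, 65, 96, 76, 65, 61, 62, 70, 95, 62, 34, 81, 105]
180 [108, 103, 28, 64, 63, 65, 64, 93, 107, 89, 62, 101, 63, 58, 65, 56, 103]
184 [101, 105, 29, 62, 63, 65, 65, 92, 106, 109, 86, 66, 61, 63, 63, 25, 104]
188 [103, 99, 30, 66, 65, 62, 62, 86, 110, 112, 90, 67, 62, 61, 64, 33, 107]
192 [105, 102, 24, 66, 66, 101, 92, 74, 87, 88, 61, 68, 61, 61, 62, 28, 107]
196 [106, 101, 27, 64, 82, 63, 63, 65, 65, 66, 65, 97, 62, 66, 26, 90, 107]
200 [102, 103, 105, 29, 98, 65, 63, 62, 59, 61, 66, 63, 91, 68, 30, 102, 101]
[0.41353955 0.20166148 0.08940002]
[ 0.62634983 -0.35668033  0.07377621]
```

View pics/tc.png

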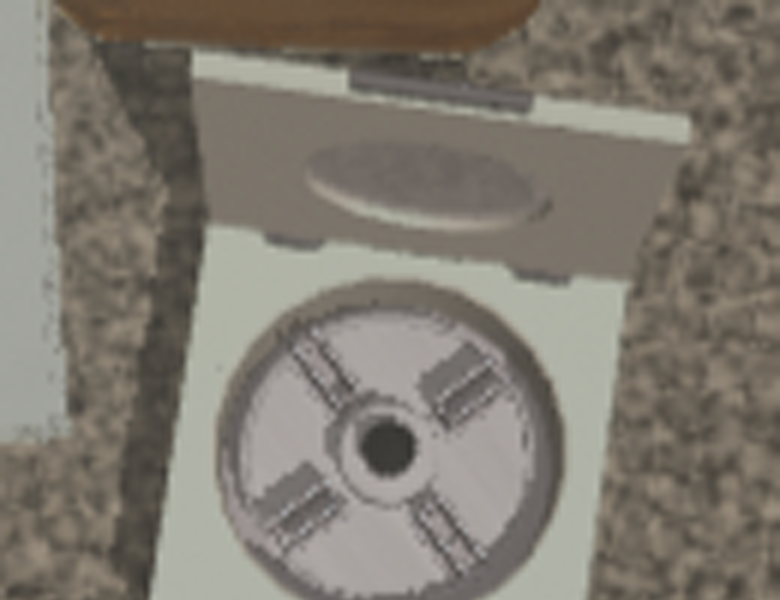

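View pics/sc.png

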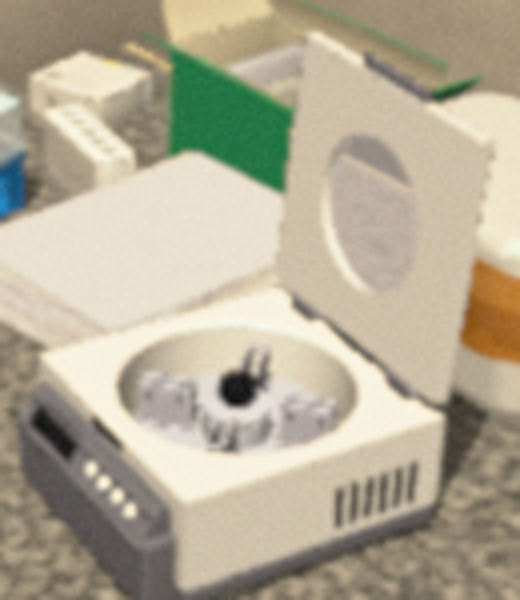

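The top crop shows the bowl centred on the rotor. The vanes run along diagonals about the knob (388,447 in the crop), and the hinge side is up, turned a few degrees clockwise. Next I'll get the axis, yaw and station angles, with heights from both views.

```bash
python3 - <<'E'
from h import *
t=dict(np.load('/tmp/top.npz'));s=dict(np.load('/tmp/scene.npz'))
A=np.array([0.4995,-0.0448])
for n,d in(('top',t),('scene',s)):
    c=cloud(d).reshape(-1,3);r=np.hypot(*(c[:,:2]-A).T)
    k=(r<0.03)&(c[:,2]>0.1);print(n,'knob',k.sum(),np.nanmedian(c[k],0).round(4),np.nanmax(c[k][:,2]))
    m=(r>0.036)&(r<0.074)&(c[:,2]>0.085)&(c[:,2]<0.102)
    a=np.arctan2(c[m,1]-A[1],c[m,0]-A[0]); print('stations',m.sum(), np.degrees(np.angle(np.mean(np.exp(4j*a))))/4,abs(np.mean(np.exp(4j*a))),'top z',np.percentile(c[m,2],[50,90]))
    print(np.histogram(np.degrees(a),np.arange(-180,181,15))[0])
    dk=(r>0.092)&(r<0.105)&(abs(c[:,2]-.105)<.01);print('deck',np.median(c[dk,2]))
    l=(c[:,2]>0.15)&(c[:,2]<0.31)&(r>0.06)&(r<0.25)&(abs(c[:,1]+.06)<.13)&(c[:,0]>.56)&(c[:,0]<.72)
    p=c[l];q=p.mean(0);u,sv,v=np.linalg.svd(p-q,full_matrices=False);print('lid',l.sum(),q,v[2],p.max(0))
E
```

```text
top knob 68 [ 0.4994 -0.0442  0.1096] 0.11498288180048588
stations 153 36.1716701343059 0.8821175148552325 top z [0.09651665 0.10039209]
[ 0 10 26  3  0  0  0 11 25  4  0  0  0 10 24  3  0  0  0 11 24  2  0  0]
deck 0.1046794301296381
lid 1478 [ 0.61092647 -0.06216231  0.23133007] [-0.98626095  0.14655404  0.07623158] [0.63270477 0.0460337  0.30998115]
scene knob 64 [ 0.4964 -0.0495  0.1101] 0.1165760291723642
stations 245 36.238114002052804 0.8664417185580201 top z [0.09591884 0.10028348]
[ 0  2 24  9  0  0  0 27 54 11  0  0  0 15 17  1  0  0  0 21 53 11  0  0]
deck 0.10633665817632937
lid 2495 [ 0.61153949 -0.0706224   0.23096001] [-0.986256    0.14263707  0.08338927] [0.64072652 0.05230169 0.30994927]
```

The two views agree:
- Axis is at about (0.4995,-0.045).
- Machine yaw is about -8.3°.
- Stations are at 36° plus multiples of 90°, with tops at about 0.099.
- Knob top is at 0.110.

I'll push the 126° station counter-clockwise through the front half, away from the lid.

```bash
python3 -m creep '26 -35 0 0 0 -0.094;26 -35 0 0 0 -0.094;26 -35 0 0 0 -0.094;26 -35 0 0 0 -0.094;26 -35 0 0 0 -0.094;26 -35 0 0 0 -0.094;26 -35 0 0 0 -0.094;26 -36 0 0 0 -0.094;26 -36 0 0 0 -0.094;26 -36 0 0 0 -0.094' -1 ; python3 -m creep '26 -36 0 0 0 -0.094;26 -36 0 0 0 -0.094;26 -36 0 0 0 -0.094;26 -36 0 0 0 -0.094;0 0 0 0 0 0'; python3 -c "
from h import *
d=grab('wrist','w1.png');print(env.get_state()['joint_positions'].round(3))
grab('scene','s1.png')"
```

```text
t: 1.15
tool_pos: [0.398, 0.152, 0.2311]
tool_rot: [-1.785, -2.585, -0.0]
contact_force: [0.7, 0.5, 0.0]
grip_width: -0.001
t: 1.65
tool_pos: [0.5034, 0.0054, 0.2296]
tool_rot: [2.24, 2.202, -0.003]
contact_force: [-0.2, 0.1, -0.3]
grip_width: -0.003
[-0.118 -0.01   0.038  1.621 -0.     1.466]
```

View pics/w1.png

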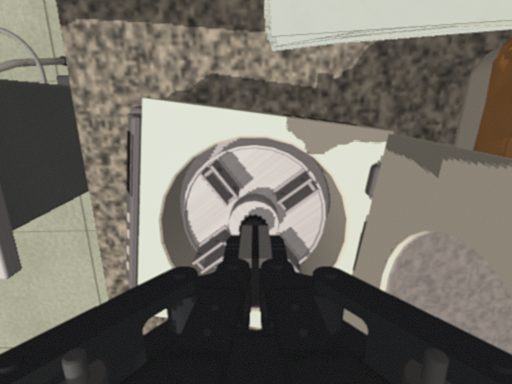

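View pics/s1.png

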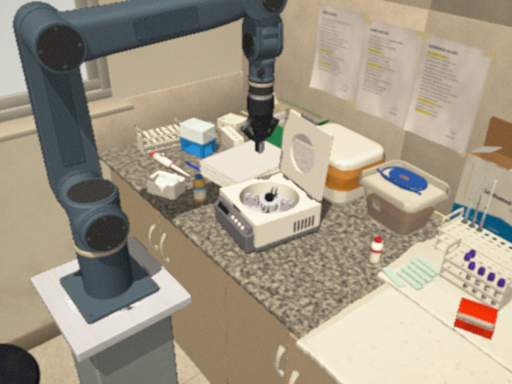

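The wrist view shows the bowl with the closed fingers (tip near 255,225 px) over the gap between stations. I'll descend into the bowl there.

```bash
python3 -m creep '-1 2 -40 0 0 0;-1 2 -40 0 0 0;0 1 -30 0 0 0;0 0 -20 0 0 0;0 0 -12 0 0 0;0 0 -11 0 0 0;0 0 0 0 0 0'; python3 -c "
from h import *
grab('scene','s2.png')
d=grab('top','t2.png');np.savez('/tmp/t2',**d)
im=d['img'][110:240,205:335,::-1];cv2.imwrite('pics/t2c.png',cv2.resize(im,(600,600),interpolation=cv2.INTER_CUBIC))"
```

```text
t: 2.45
tool_pos: [0.4984, 0.0154, 0.0774]
tool_rot: [-2.23, -2.211, 0.002]
contact_force: [-1.2, -0.2, -0.2]
grip_width: -0.001
```

View pics/t2c.png

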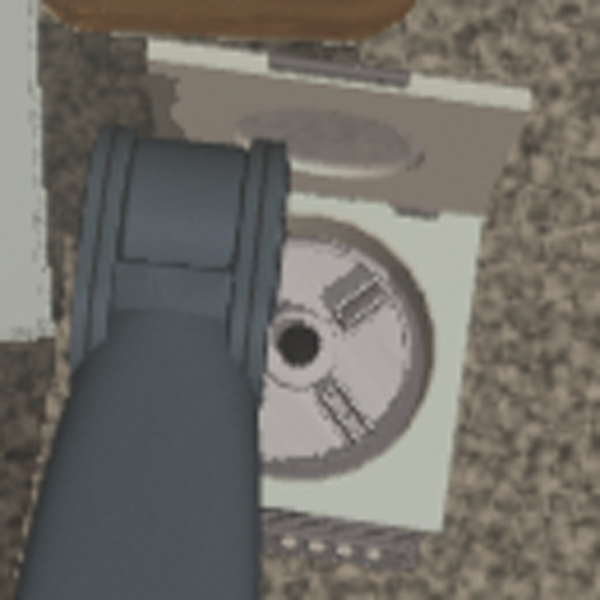

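Tool is in the bowl at θ≈91°, r≈60 mm with no contact. I'll push round in small arcs, reading the force each time.

```bash
python3 -m creep '-3 -1 0 0 0 0.05;-3 -1 0 0 0 0.05;-3 0 0 0 0 0.05;-3 -1 0 0 0 0.05'; python3 -m creep '-3 -1 0 0 0 0.05;-3 -1 0 0 0 0.05'
```

```text
t: 2.95
tool_pos: [0.4887, 0.0116, 0.0802]
tool_rot: [1.996, 2.422, 0.003]
contact_force: [1.3, 0.8, -0.2]
grip_width: 0.002
t: 3.15
tool_pos: [0.4829, 0.0096, 0.0803]
tool_rot: [1.873, 2.519, 0.003]
contact_force: [0.2, 0.7, -0.9]
grip_width: 0.001
```

```bash
python3 -m creep '-3 -1 0 0 0 0.05;-3 -1 -1 0 0 0.05'; python3 -m creep '-3 -1 -1 0 0 0.05;-3 -2 0 0 0 0.05';python3 -c "
from h import *
d=grab('wrist','w3.png');d=grab('top');np.savez('/tmp/t3',**d)
im=d['img'][110:240,205:335,::-1];cv2.imwrite('pics/t3c.png',cv2.resize(im,(600,600),interpolation=cv2.INTER_CUBIC))"
```

```text
t: 3.35
tool_pos: [0.4771, 0.0076, 0.0795]
tool_rot: [1.744, 2.609, 0.004]
contact_force: [-0.5, -0.2, 0.7]
grip_width: 0.003
t: 3.55
tool_pos: [0.4709, 0.0046, 0.0783]
tool_rot: [1.612, 2.693, 0.003]
contact_force: [0.1, -0.0, 0.2]
grip_width: 0.0
```

View pics/w3.png

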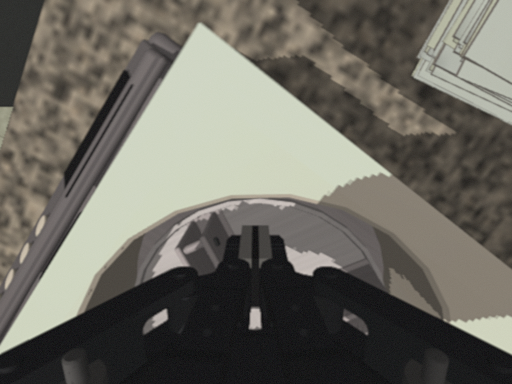

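View pics/t3c.png

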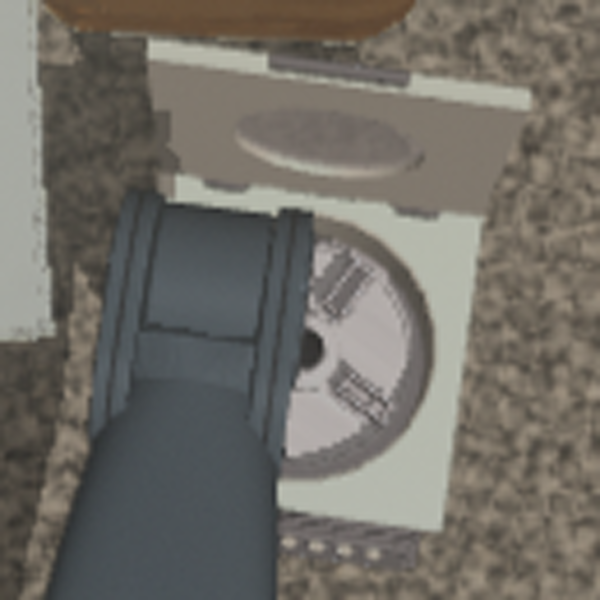

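The rotor is turning: in the top crop the lower-right station has moved from (345,410) to (362,393). I'll add a height and angle checker and continue.

```bash
cat > chk.py <<'E'
from h import *
import sys
def chk(d,n=''):
    A=np.array([0.4995,-0.0448]);c=cloud(d).reshape(-1,3);q=c[:,:2]-A;r=np.hypot(*q.T)
    m=(r>.03)&(r<.074)&(c[:,2]<.075)&(c[:,2]>.045); m2=(r>0.038)&(r<0.073)&(c[:,2]>0.08)&(c[:,2]<0.104)&(q[:,1]<-.02)
    a=np.arctan2(q[m2,1],q[m2,0]);k=(r<.011)&(c[:,2]<.12)
    print(n,'plate z',np.median(c[m,2]).round(4),m.sum(),'st angle',(np.degrees(np.angle(np.mean(np.exp(4j*a))))/4).round(1),'top',np.percentile(c[m2,2],80).round(4) if m2.sum() else 0,m2.sum(),'knob',np.median(c[k,2]).round(4) if k.sum() else 0)
if __name__=='__main__':
    d=grab('top'); chk(d)
E
python3 - <<'E'
from chk import *
for f in('top','t2','t3'): chk(dict(np.load('/tmp/%s.npz'%f)),f)
E
python3 -m creep '-3 -2 0 0 0 0.05;-3 -2 0 0 0 0.05';python3 -m creep '-2 -2 0 0 0 0.05;-3 -2 0 0 0 0.05'; python3 chk.py
```

```text
top plate z 0.0641 1220 st angle 36.7 top 0.0985 76 knob 0.1096
t2 plate z 0.0643 789 st angle 36.8 top 0.0995 74 knob 0.1108
t3 plate z 0.0613 623 st angle -38.3 top 0.099 69 knob 0.1088
t: 3.85
tool_pos: [0.4644, 0.0006, 0.0776]
tool_rot: [1.477, 2.77, 0.001]
contact_force: [0.0, 0.4, 0.3]
grip_width: -0.004
t: 4.05
tool_pos: [0.4595, -0.0034, 0.0775]
tool_rot: [1.337, 2.84, 0.002]
contact_force: [0.5, 0.1, -0.3]
grip_width: -0.001
 plate z 0.0561 509 st angle -20.6 top 0.0921 45 knob 0
```

The plate reads 0.056 and the vane tops 0.092, so the rotor has dropped 8 mm with almost no force. I'll stop pushing, back off tangentially and lift out, then look.

```bash
python3 -m creep '2 2 0 0 0 0;2 2 0 0 0 0;0 0 15 0 0 0;0 0 30 0 0 0;0 0 40 0 0 0;-10 0 40 0 0 0;-30 0 30 0 0 0;-30 0 0 0 0 0'; python3 - <<'E'
from chk import *
d=grab('top'); chk(d)
im=d['img'][110:240,205:335,::-1];cv2.imwrite('pics/t4c.png',cv2.resize(im,(600,600),interpolation=cv2.INTER_CUBIC))
s=grab('scene'); cv2.imwrite('pics/s4c.png',cv2.resize(s['img'][80:250,200:350,::-1],(525,595),interpolation=cv2.INTER_CUBIC))
for n,x in(('t',d),('s',s)):
    c=cloud(x).reshape(-1,3);q=c[:,:2]-[.4995,-.0448];r=np.hypot(*q.T)
    m=(r>.03)&(r<.07)&(c[:,2]<.07)&(c[:,2]>.045);p=c[m]
    f=np.linalg.lstsq(np.c_[p[:,:2]-[.4995,-.0448],np.ones(len(p))],p[:,2],rcond=None)[0];print(n,m.sum(),f.round(4))
    k=(r<.011)&(c[:,2]<.13);print('knob',np.median(c[k,2]))
E
```

```text
t: 4.9
tool_pos: [0.3947, 0.0005, 0.2369]
tool_rot: [1.336, 2.833, 0.004]
contact_force: [-0.0, -0.1, -0.5]
grip_width: -0.001
 plate z 0.0563 725 st angle -21.5 top 0.0916 47 knob 0.1036
t 615 [-0.0075 -0.002   0.0565]
knob 0.10358318162435687
s 141 [-0.0424 -0.0184  0.0618]
knob 0.100939693368092
```

View pics/t4c.png

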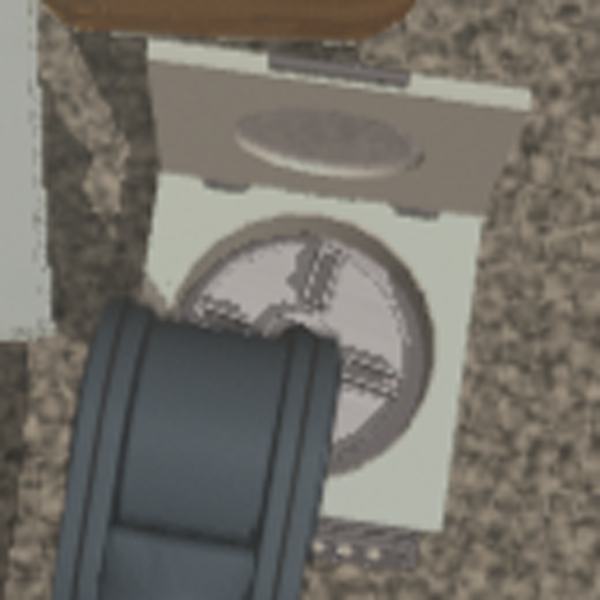

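View pics/s4c.png

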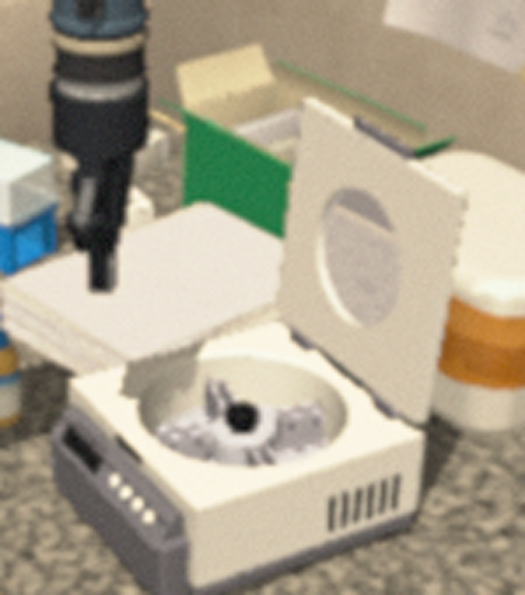

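The rotor sits low: knob at about 0.103, and the plate plane is nearly flat in the top view. Next is the lid. I'll measure its top edge and the free space behind it.

```bash
python3 - <<'E'
from h import *
A=np.array([.4995,-.0448]);X=np.array([.9894,-.145]);Y=np.array([.145,.9894])
for n in('top','scene'):
    c=cloud(dict(np.load('/tmp/%s.npz'%n))).reshape(-1,3);q=c[:,:2]-A;x=q@X;y=q@Y
    m=(abs(y)<.1)&(x>.09)&(x<.3)
    print(n)
    for a in np.arange(.09,.30,.015):
        k=m&(x>=a)&(x<a+.015)
        if k.sum()>3: print(round(a,3),k.sum(),'zmax',np.nanpercentile(c[k,2],98).round(3),'min',np.nanmin(c[k,2]).round(3))
    k=m&(c[:,2]>.30)&(x<.15);print('top edge x',x[k].mean().round(4),x[k].min().round(4),x[k].max().round(4),c[k,2].max().round(4),'y',y[k].min(),y[k].max())
E
```

```text
top
0.09 575 zmax 0.163 min 0.034
0.105 1454 zmax 0.321 min 0.142
0.12 343 zmax 0.333 min 0.316
0.21 352 zmax 0.158 min 0.066
0.225 565 zmax 0.173 min -0.007
0.24 375 zmax 0.176 min -0.008
0.255 352 zmax 0.178 min -0.005
0.27 355 zmax 0.177 min -0.007
0.285 339 zmax 0.177 min -0.005
top edge x 0.1224 0.1162 0.1325 0.3351 y -0.09988984471736928 0.09893325458516004
scene
0.09 636 zmax 0.165 min -0.0
0.105 2129 zmax 0.316 min -0.003
0.12 507 zmax 0.333 min 0.0
0.135 24 zmax 0.325 min -0.0
0.15 42 zmax 0.006 min -0.003
0.165 56 zmax 0.004 min -0.002
0.18 65 zmax 0.005 min -0.004
0.195 80 zmax 0.005 min -0.005
0.21 179 zmax 0.144 min -0.004
0.225 523 zmax 0.169 min -0.004
0.24 429 zmax 0.174 min -0.003
0.255 354 zmax 0.177 min -0.006
0.27 332 zmax 0.177 min -0.003
0.285 302 zmax 0.177 min -0.004
top edge x 0.1218 0.1148 0.1364 0.3354 y -0.09997724472721292 0.09919366805575124
```

```bash
python3 -m creep '0 -5 30 0 0 0.147;0 -5 30 0 0 0.147;0 -5 30 0 0 0.147;0 -5 30 0 0 0.147;0 -5 28 0 0 0.147;0 0 0 0 0 0' && python3 -m creep '30 -5 0 0 0 0;30 -5 0 0 0 0;30 -5 0 0 0 0;30 -5 0 0 0 0;0 0 0 0 0 0'; python3 -c "
from h import *
print(env.get_state()['joint_positions'].round(3))"
```

```text
t: 5.6
tool_pos: [0.3944, -0.025, 0.3827]
tool_rot: [0.228, 3.127, -0.002]
contact_force: [0.5, 0.2, -0.3]
grip_width: 0.003
t: 6.1
tool_pos: [0.5158, -0.0448, 0.3742]
tool_rot: [-0.231, -3.127, -0.002]
contact_force: [0.7, 0.7, -0.6]
grip_width: 0.004
[-0.216  0.13   0.48   1.927  0.    -0.069]
```

```bash
python3 -m creep '30 -5 0 0 0 0;30 -5 0 0 0 0;30 -5 0 0 0 0;30 -5 0 0 0 0;28 -4 0 0 0 0;0 0 0 0 0 0'; python3 -c "
from h import *
print(env.get_state()['joint_positions'].round(3))
s=grab('scene'); cv2.imwrite('pics/s5c.png',cv2.resize(s['img'][50:250,180:360,::-1],(540,600),interpolation=cv2.INTER_CUBIC))"
```

```text
t: 6.7
tool_pos: [0.665, -0.0691, 0.3697]
tool_rot: [-0.231, -3.124, -0.002]
contact_force: [2.3, -0.3, -1.8]
grip_width: 0.001
[-0.204  0.684  1.213  2.109  0.    -0.056]
```

View pics/s5c.png

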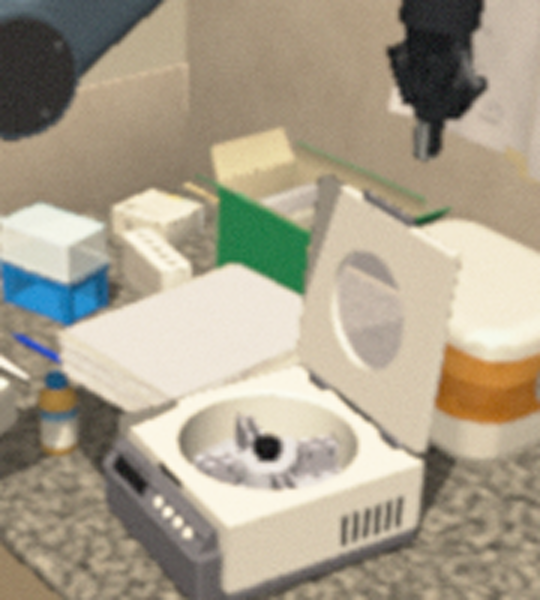

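The scene view shows the fingers above and behind the lid's top edge, with clear space below. I'll go down behind the lid and draw forward.

```bash
python3 -m creep '0 0 -25 0 0 0;0 0 -25 0 0 0;0 0 -25 0 0 0;0 0 0 0 0 0'; python3 -m creep '-15 2 0 0 0 0;-10 1 0 0 0 0;-10 2 0 0 0 0;-10 1 0 0 0 0;-10 2 0 0 0 0;-10 1 0 0 0 0'; python3 -c "
from h import *
s=grab('scene'); cv2.imwrite('pics/s6c.png',cv2.resize(s['img'][50:250,180:360,::-1],(540,600),interpolation=cv2.INTER_CUBIC))"
```

```text
t: 7.15
tool_pos: [0.6553, -0.0669, 0.2996]
tool_rot: [-0.229, -3.122, -0.002]
contact_force: [0.4, -0.5, -1.4]
grip_width: -0.001
t: 7.75
tool_pos: [0.5941, -0.0589, 0.3081]
tool_rot: [0.229, 3.128, -0.001]
contact_force: [0.1, -0.5, 0.8]
grip_width: 0.004
```

View pics/s6c.png

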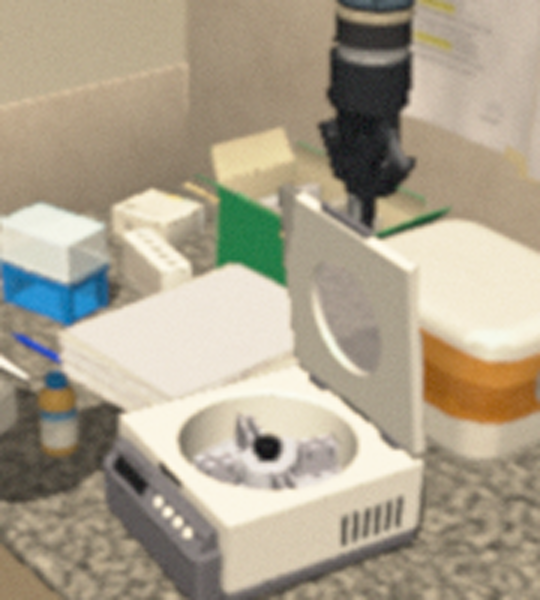

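The lid is now tilting forward, its top edge near (340,215) px with the finger behind it. I'll keep drawing it forward.

```bash
python3 -m creep '-12 2 -1 0 0 0;-12 2 -2 0 0 0;-12 1 -2 0 0 0;-12 2 -3 0 0 0;-12 2 -3 0 0 0;-12 2 -4 0 0 0;0 0 0 0 0 0'; python3 -c "
from h import *
s=grab('scene'); cv2.imwrite('pics/s7c.png',cv2.resize(s['img'][50:250,180:360,::-1],(540,600),interpolation=cv2.INTER_CUBIC))"
```

```text
t: 8.5
tool_pos: [0.5216, -0.0478, 0.292]
tool_rot: [0.229, 3.13, -0.001]
contact_force: [0.1, 0.5, 0.1]
grip_width: -0.001
```

View pics/s7c.png

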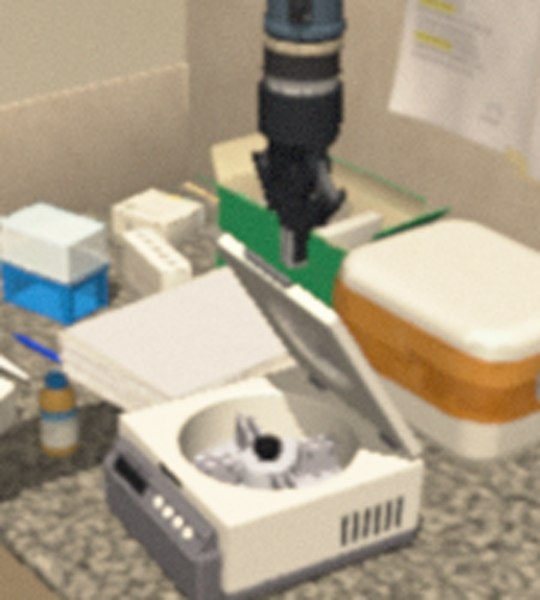

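The lid has passed vertical and is sinking by itself. I'll lift slightly and let it settle.

```bash
python3 -m creep '0 0 10 0 0 0;0 0 10 0 0 0;0 0 0 0 0 0;0 0 0 0 0 0;0 0 0 0 0 0;0 0 0 0 0 0;0 0 0 0 0 0;0 0 0 0 0 0;0 0 0 0 0 0;0 0 0 0 0 0';python3 -m creep '0 0 0 0 0 0;0 0 0 0 0 0;0 0 0 0 0 0;0 0 0 0 0 0;0 0 0 0 0 0;0 0 0 0 0 0;0 0 0 0 0 0;0 0 0 0 0 0;0 0 0 0 0 0;0 0 0 0 0 0'; cat > lid.py <<'E'
from h import *
import sys
A=np.array([.4995,-.0448]);X=np.array([.9894,-.145]);Y=np.array([.145,.9894])
for n in('scene','top'):
    s=grab(n)
    if n=='scene': cv2.imwrite('pics/'+sys.argv[1],cv2.resize(s['img'][50:250,180:360,::-1],(540,600),interpolation=cv2.INTER_CUBIC))
    c=cloud(s).reshape(-1,3);q=c[:,:2]-A;x=q@X;y=q@Y;r=np.hypot(x,y)
    m=(abs(y)<.1)&(x<.09)&(x>-.1)&(r>.085)&(c[:,2]>.1)&(c[:,2]<.24)
    f=np.linalg.lstsq(np.c_[x[m],np.ones(m.sum())],c[m,2],rcond=None)[0]
    res=c[m,2]-np.c_[x[m],np.ones(m.sum())]@f
    print(n,m.sum(),'slope',f.round(4),res.std().round(4))
E
python3 lid.py s8c.png
```

```text
t: 9.55
tool_pos: [0.5227, -0.0482, 0.3093]
tool_rot: [-0.229, -3.133, -0.0]
contact_force: [0.3, -0.5, 0.3]
grip_width: 0.001
t: 10.55
tool_pos: [0.5227, -0.0482, 0.3094]
tool_rot: [-0.229, -3.133, 0.0]
contact_force: [-0.2, 1.0, -0.0]
grip_width: 0.002
scene 935 slope [0.0005 0.1195] 0.0016
top 459 slope [0.0002 0.1178] 0.0023
```

View pics/s8c.png

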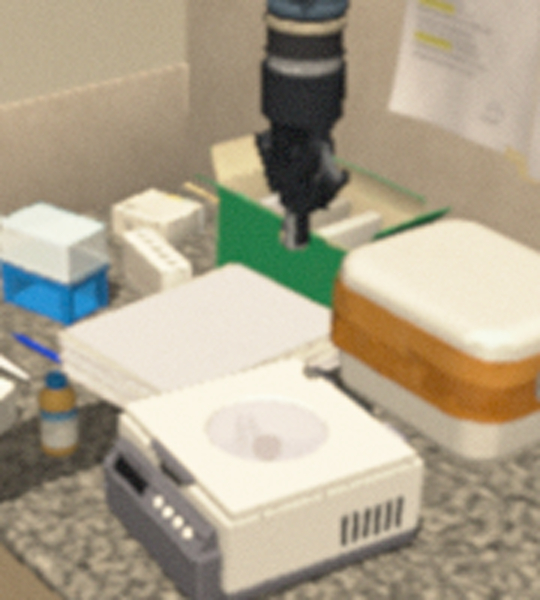

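Lid is flat: slope under 0.001 and top at 0.118–0.1195 m in both views. The robot is clear, so I'm handing in.

```bash
python3 -c "
from h import *
c=cloud(grab('top'))
for y,x in((213,190),(146,367)): print(c[y,x])
print(env.job_done(), env.get_state()['t'])"
```

```text
[0.41369009 0.20208368 0.08702932]
[ 0.6261293  -0.35642517  0.07472631]
the job is handed in; nothing more can be done
the job is handed in; nothing more can be done
```

The rotor is down over the dogs, the lid is closed, and I handed the job in at about 11 s of the 54 s allowed. No verdict is reported.

**Rotor:** I pushed the front-left clip station counter-clockwise in small arcs with the shut fingertips. The rotor turned about 32° and dropped. The plate went from 64 mm to 56 mm, the vane tops from 99 mm to 92 mm and the knob from 110 mm to about 103 mm.

**Stopping point:** I stopped on the drop seen in the camera heights. The end-of-call readings never showed a clear resistance; they stayed near noise at about 1 N. So I take the braked spindle to have been hardly dragged, though I can't see it directly.

**Lid:** I drew it forward from behind until it passed vertical and sank shut by itself. I did not press it down.

**Last checks:**
- **Lid:** it lies flat in both views, with a slope under 0.001 and its top at 118–119.5 mm.
- **Rotor level:** the top view fits a level plate. The scene view's plate fit gave a 0.042 slope from only 141 partly hidden points, so I gave it little weight.
- **Bystanders:** both bottles read within 1 mm of their start in plan. I did not measure the foam tray again, but nothing went near it.
- **Robot:** it ended clear of everything.

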